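# Tip two printed crates to find the stamped one and push it up to the dispatch line

### The job

One of the two orange crates has the green inspection stamp on its underside: with the fingertips, tip both crates over onto their sides and leave them lying together to compare their undersides, and only then stand both upright again where they were. Then push the stamped crate along the mat up to the yellow dispatch line, so that its far bottom edge stands on the tape and square to it. Do not lift any crate off the mat or turn one bottom up, leave the other crate at its place, and do not disturb the things standing around.

Things in the scene. Friction and masses are not known exactly. Their poses are not given: they have to be found in the camera images.
- crate_a: one of two like orange printed crates, open on top: 90 mm deep (x), 150 mm wide (y), 85 mm high; barred walls 4 mm thick, plain and upright inside and out (gaps narrower than a finger), inner floor 9 mm up, about 0.25 kg, centre of mass about 33 mm up. Origin: centre of the underside; z out of the open top. At the start it stands upright, its x pointing away from the robot within 12 degrees
- crate_b: one of two like orange printed crates, open on top: 90 mm deep (x), 150 mm wide (y), 85 mm high; barred walls 4 mm thick, plain and upright inside and out (gaps narrower than a finger), inner floor 9 mm up, about 0.25 kg, centre of mass about 33 mm up. Origin: centre of the underside; z out of the open top. At the start it stands upright, its x pointing away from the robot within 12 degrees
- stamp (a point): centre of the round green stamp, 64 mm across with a white tick, in the middle of the underside of one of the two crates, 3 mm above its lower edges; hidden while that crate stands upright. Tip the crate towards the robot, onto the wide side nearest to it, and the underside faces across the bench, away from the robot
- dispatch_line: the dispatch line: a straight strip of yellow tape 40 mm wide, 720 mm long, lying flat across the mat beyond the crates. Origin: middle of the strip; y along the strip, x across it, pointing away from the robot
- mat_top (a point): middle of the top of the black rubber mat, 2 mm thick, under all these things. It grips the crates (friction about 1): a pull at the inside of a wide wall, up to 20 mm below the rim, tips the crate over that wall's bottom edge; past about 54 degrees it goes on over by itself. A push against the rim that is then uppermost stands it up again, a push low on an outside wall slides it
- glue_stick: glue stick, blue, white and red, 29 mm across and 84 mm high, standing upright between the crates; origin at the centre of its foot. Bystander
- cutters: flush cutters with blue handles, lying flat, about 130 x 75 x 15 mm; origin on the mat near their middle, jaws to +x. Bystander
- scraper: bed scraper with a black handle and a steel blade, lying flat, 180 x 50 x 15 mm; origin on the mat at the handle's front end, blade to +x. Bystander
- carton: closed cardboard carton 70 x 70 x 60 mm that already stands at the middle of the dispatch line; origin at the centre of its underside. Bystander
Mind the look-alikes: they are no part of the job. What is shaped like the crate_a but black is not meant.

How it is judged:
By the outcome, as a careful person would: the job done as asked, in the order asked, and still so for the second after the job is handed in, with the robot touching nothing.
It also fails if it takes over 72 s, if anything falls off the work surface, if the arm or the gripper's body presses on something with over 40 N, if the wrist force passes 120 N, or if a joint passes its speed limit or range.

### The arm

A 6-joint arm with a two-finger parallel gripper is mounted at the origin on the work surface. World frame = base frame: x ahead of the robot, y to its left, z up, the work surface at z = 0. Lengths are in m, angles in rad, forces in N, time in s.
With the tool pointing down it reaches from about 0.35 to 0.85 m from the base axis. Payload 8.1 kg.
Tool frame: the origin (TCP) lies between the finger pads; the fingertips stand 25 mm ahead of it and the grasp point (between the pads) lies 6 mm ahead of it; z points along the fingers, y is the direction in which the jaws open and shut (so a half turn about z gives the same grasp; the last joint's range is limited). The gripper opens to 93 mm and grips with 3 to 60 N. Pads are 15 mm wide; open, the fingers measure 128 mm over their backs; the gripper's body (75 mm by 188 mm) begins 65 mm behind the grasp point.
Start: joints at [1.071, 0.13, 1.488, -0, 1.523, -0.085], TCP at [0.242, 0.549, 0.244] pointing down, gripper open.
Joint ranges: [-2.96, 2.96], [-0.89, 2.26], [0.02, 2.5], [-1.34, 4.48], [0, 2.73], [-2.66, 2.66]. Speed limits (rad/s): [2.39, 2.39, 2.79, 3.14, 3.14, 3.14].

### API

Orientations are given as a unit quaternion [w, x, y, z].
In Python, from bench import telemetry, imaging, job_done gives the robot as it stands.
- The arm moves only by the tool step_arm, never from a script. Its argument "plan" is a list of rows, each a list of 3 entries, a list of its own where there are three numbers: the gripper command: -1 is shut, 1 is fully open, values between are in proportion, then the shift along the world's x, y, z in mm, then the turn about the world's z in rad. In form: [[jaw, [dx, dy, dz], turn], ...]. A call has 1 to 12 rows; each row is the pose to reach, as a shift and turn from the pose measured when the call began; what a row does not reach only later rows make up. A row lasts 1/12 s, in which the tool goes at most 41.7 mm and 7.16 degrees, less where a joint would pass 70% of its speed; a pose out of reach is approached as far as the arm can. A call with a gripper value outside its range is refused whole. The fingers move at their own pace and stop on an object; "grip_force" is the grip in N (left out, the last holds). Time passes only in rows, so rows that repeat a pose let the fingers close. It gives the time, the measured TCP pose, the force and the opening at its end, in the units of the state.
- telemetry.get_obs(): the state, without advancing time (a new reading comes with each control period).
- imaging.capture(name): name is "scene" or "top" or "wrist"; returns a dict with "frame" (420x560x3 uint8, blue, green, red), "fx", "fy", "cx", "cy" (pixels), "world_to_cam" (4x4, takes a point from world to camera coordinates). Camera axes: x right, y up, looking along -z (the intrinsics and any distortion apply to the point x, -y, -z); pixel columns grow to the right and rows downward; lengths in m; the calibration is good to about 2 mm. The wrist camera is an equidistant fisheye: a pixel r from the principal point sees the ray r / f radians off the axis. A picture is of the moment at which its call begins. There is no depth.
- job_done(): hands the job in, once; it reports no verdict.
The state is a dict: "time_s": time; "joint_positions": joint angles; "joint_velocities": joint speeds; "tau": joint torques, N m; "eef_pos": TCP position; "tool_rot": TCP orientation; "wrist_force": force on the tool from outside, world axes, zero at the start; "moment": the same for the moment, N m; "grip_width": finger opening in m.
Only numpy, scipy, OpenCV 4.12 (cv2) and the standard library are available. Lean on these libraries where they do the work, as an engineer would, in place of code of your own. Each camera call takes 0.05 s, during which the arm holds its last target. There are 200 camera calls.

## Working session

There is one attempt and no reset: what is moved stays moved. The work goes in short steps, Python scripts to look and compute and a tool call to move; the robot and the scene stay as the last step left them, time stands still between calls to the robot, and variables do not carry over. Pictures are saved under pics/ and viewed, about 8 in all and at most 12, crops included, and the job is handed in when it is done.

Besides the shell and the picture viewer there is one more tool, called after "Call:" as a command line: name --argument value ..., lists and objects as JSON in quotes. step_arm: Moves the arm, as the interface text tells. Its arguments: {"type":"object","properties":{"plan":{"type":"array","items":{"type":"array"}},"grip_force":{"type":"number"}},"required":["plan"]}

```bash
mkdir -p pics; cat > h.py <<'E'
import numpy as np, cv2
from bench import telemetry, imaging, job_done
def cap(n,f=None):
    c=imaging.capture(n)
    if f: cv2.imwrite('pics/'+f,c['frame'])
    return c
def ray(c,u,v,z):
    # pinhole cams: pixel -> world at height z
    W=np.array(c['world_to_cam']);R,t=W[:3,:3],W[:3,3]
    d=R.T@np.array([(u-c['cx'])/c['fx'],-(v-c['cy'])/c['fy'],-1]); o=-R.T@t
    return o+d*(z-o[2])/d[2]
def proj(c,p):
    W=np.array(c['world_to_cam']);q=W[:3,:3]@np.array(p)+W[:3,3]
    return c['cx']+c['fx']*q[0]/-q[2], c['cy']+c['fy']*(-q[1])/-q[2]
E
python3 - <<'E'
from h import *
a=cap('top');b=cap('scene')
print(telemetry.get_obs())
for c in(a,b):
    print({k:v for k,v in c.items() if k!='frame'})
cv2.imwrite('pics/t.png',cv2.resize(a['frame'],(800,600),interpolation=cv2.INTER_CUBIC))
cv2.imwrite('pics/s.png',cv2.resize(b['frame'],(800,600),interpolation=cv2.INTER_CUBIC))
E
```

```text
{'time_s': 0.1, 'joint_positions': array([ 1.07060975e+00,  1.31080261e-01,  1.48916029e+00, -2.16978582e-06,
        1.52299672e+00, -8.54125448e-02]), 'joint_velocities': array([ 0.00017049, -0.00184462, -0.00153049,  0.00043801,  0.00092184,
        0.00118151]), 'tau': array([ 1.32325378e-03, -5.61345112e+01, -4.93093729e+01,  7.70126260e-02,
        2.92678090e-02, -6.83876260e-05]), 'eef_pos': array([0.24155222, 0.54871879, 0.24270107]), 'tool_rot': array([-2.36307517e-04,  2.05903488e-01,  9.78571958e-01, -7.87620202e-04]), 'wrist_force': array([-0.37702235, -0.39252219, -0.83477825]), 'moment': array([-0.01631434, -0.0010922 ,  0.02328318]), 'grip_width': 0.09293761381962796}
{'fx': 386.38971372619926, 'fy': 386.38971372619926, 'cx': 280.7773627476608, 'cy': 215.2782209784803, 'world_to_cam': array([[-2.25624781e-03, -9.99552050e-01,  2.98430586e-02,
         9.07204486e-02],
       [ 9.96627379e-01,  2.00369780e-04,  8.20598987e-02,
        -5.02141000e-01],
       [-8.20291196e-02,  2.99275568e-02,  9.96180488e-01,
        -9.87572939e-01],
       [ 0.00000000e+00,  0.00000000e+00,  0.00000000e+00,
         1.00000000e+00]])}
{'fx': 427.28400350740634, 'fy': 427.28400350740634, 'cx': 280.76209083692993, 'cy': 216.67445088120712, 'world_to_cam': array([[ 0.79510574,  0.60613424, -0.02020284, -0.46820119],
       [-0.39956052,  0.54860841,  0.73442509,  0.0883403 ],
       [ 0.45624363, -0.57587334,  0.678389  , -1.3175598 ],
       [ 0.        ,  0.        ,  0.        ,  1.        ]])}
```

View pics/t.png

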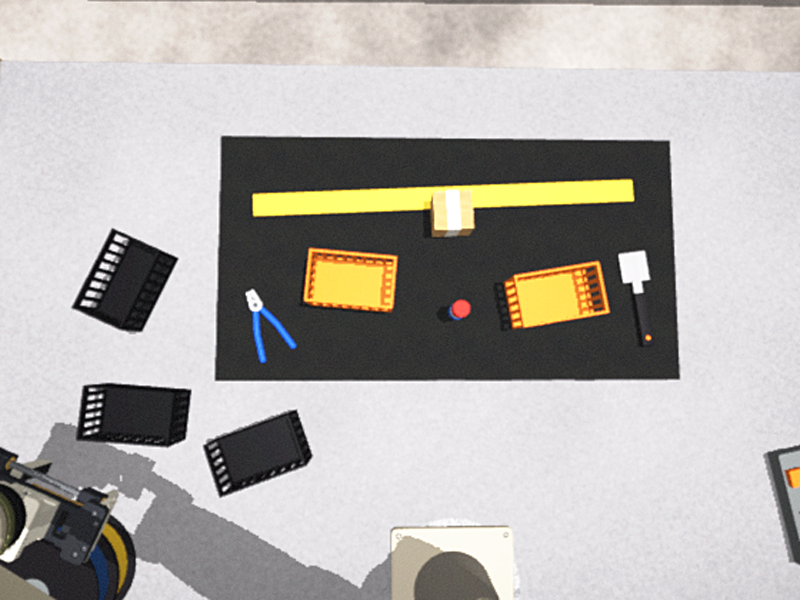

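View pics/s.png

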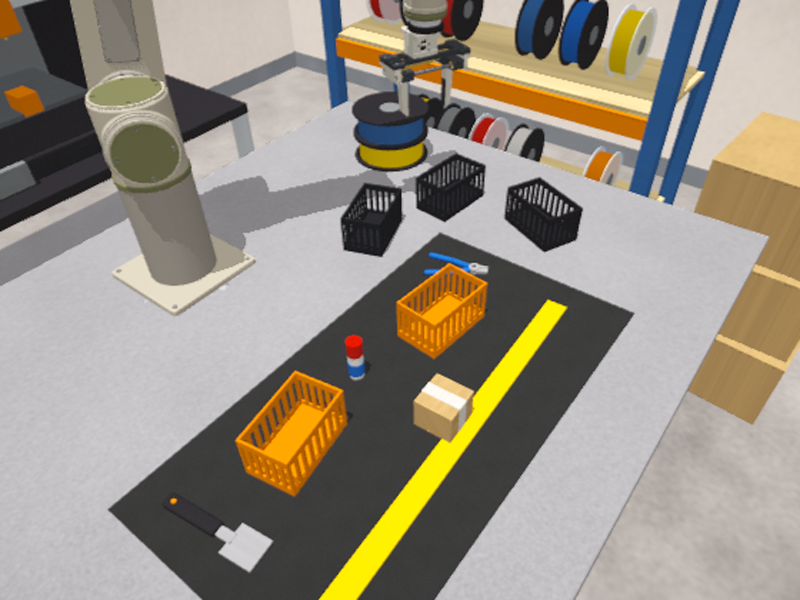

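Candidates in the top view: orange crates at (350,281) and (558,295), and black crates at (125,281), (134,414) and (258,452). Only the two orange ones match. The crop below confirms this, along with a silhouette pose fit using both cameras.

```bash
cat > fit.py <<'E'
from h import *
from scipy.optimize import minimize
def corners(x,y,th):
    R=np.array([[np.cos(th),-np.sin(th)],[np.sin(th),np.cos(th)]])
    return np.array([[*(R@[sx*.045,sy*.075]+[x,y]),z] for z in(.002,.087) for sx in(-1,1) for sy in(-1,1)])
def mask(c):
    h=cv2.cvtColor(c['frame'],cv2.COLOR_BGR2HSV)
    return cv2.inRange(h,(5,120,60),(23,255,255))
def hullmask(c,p,S=4):
    q=np.array([proj(c,k) for k in corners(*p)])
    h=cv2.convexHull(q.astype(np.float32))
    m=np.zeros((420*S,560*S),np.uint8)
    cv2.fillConvexPoly(m,np.round((h+.5)*S).astype(np.int32),255)
    return cv2.resize(m,(560,420),interpolation=cv2.INTER_AREA)/255.
def fitcrate(cams,p0):
    ms=[]
    for c in cams:
        m=mask(c); roi=np.zeros_like(m); q=np.array([proj(c,k) for k in corners(*p0)])
        a=q.min(0).astype(int)-14;b=q.max(0).astype(int)+14
        a=np.maximum(a,0); roi[a[1]:b[1],a[0]:b[0]]=1; m=m*roi
        pts=cv2.findNonZero(m); n,l,st,_=cv2.connectedComponentsWithStats(cv2.dilate(m,np.ones((5,5))))
        i=1+np.argmax(st[1:,4]); m[l!=i]=0
        hm=np.zeros_like(m); cv2.fillConvexPoly(hm,cv2.convexHull(cv2.findNonZero(m)),255); ms.append(hm/255.)
    f=lambda p: sum(np.abs(hullmask(c,p)-m).sum() for c,m in zip(cams,ms))
    s=np.array(p0); best=None
    for sc in(.02,.006):
        sim=np.vstack([s,s+[sc,0,0],s+[0,sc,0],s+[0,0,5*sc]])
        r=minimize(f,s,method='Nelder-Mead',options=dict(initial_simplex=sim,xatol=2e-4,fatol=.2)); s=r.x
    return s,r.fun
E
python3 - <<'E'
from fit import *
a=cap('top');b=cap('scene')
for u,v in((350,281),(558,295)):
    p=ray(a,u*.7,v*.7,.04); 
    for cams in([a,b],[a],[b]): print(fitcrate(cams,[p[0],p[1],0.]))
T=[(254,204.5),(633,190.5)]
P=[ray(a,u*.7,v*.7,.002)[:2] for u,v in T]; print('tape ends',P)
# tape via mask
h=cv2.cvtColor(a['frame'],cv2.COLOR_BGR2HSV); m=cv2.inRange(h,(25,120,120),(35,255,255))
pts=cv2.findNonZero(m)[:,0]; w=np.array([ray(a,u,v,.002)[:2] for u,v in pts]); 
for lo,hi in((-9,0),(0,9)):
    s=w[(w[:,1]>lo)&(w[:,1]<hi)]; print(s.mean(0),s.min(0),s.max(0))
print(cv2.fitLine(w.astype(np.float32),cv2.DIST_L2,0,.001,.001).ravel())
for n,(u,v) in dict(glue=(460,309),):print()
print('glue',ray(a,461*.7,308*.7,.086))
for n,uv in dict(cut1=(253,292),cut2=(263,360),cut3=(295,346),scb=(620,283),sch=(647,340),sct=(622,253)).items(): print(n,ray(a,uv[0]*.7,uv[1]*.7,.01)[:2])
for uv in((432,195),(471,192),(433,236),(473,234)): print('carton',ray(a,uv[0]*.7,uv[1]*.7,.06)[:2])
cv2.imwrite('pics/crop.png',cv2.resize(a['frame'][110:260,140:500],(800,333),interpolation=cv2.INTER_CUBIC))
E
```

```text
(array([ 0.54814514,  0.17866553, -0.10313224]), np.float64(361.5254901960784))
(array([ 0.54883194,  0.17782532, -0.07600442]), np.float64(222.18039215686275))
(array([ 0.54675931,  0.17985814, -0.11586884]), np.float64(129.10980392156864))
(array([ 0.52110058, -0.18252597,  0.14100552]), np.float64(377.3372549019608))
(array([ 0.52242716, -0.18439832,  0.15044844]), np.float64(214.08627450980393))
(array([ 0.52078612, -0.18256586,  0.1532164 ]), np.float64(155.3764705882353))
tape ends [array([0.69686992, 0.36436831]), array([ 0.72840182, -0.35462503])]
[ 0.63764725 -0.18977339] [ 0.44813597 -0.37373908] [ 0.7489101  -0.00078397]
[0.64385679 0.19256099] [0.50439122 0.00193051] [0.73251248 0.36687074]
[0.01190833 0.9999291  0.64084584 0.00717176]Traceback (most recent call last):
  File "<stdin>", line 14, in <module>
ValueError: too many values to unpack (expected 2)
```

```bash
python3 - <<'E'
from fit import *
a=cap('top');b=cap('scene')
h=cv2.cvtColor(a['frame'],cv2.COLOR_BGR2HSV)
for u,v in((350,281),(558,295),(300,204),(306,285),(350,255)): print((u,v),h[int(v*.7),int(u*.7)])
h=cv2.cvtColor(a['frame'],cv2.COLOR_BGR2HSV); m=cv2.inRange(h,(26,120,120),(35,255,255))
pts=cv2.findNonZero(m)[:,0]; w=np.array([ray(a,u,v,.002)[:2] for u,v in pts]); w=w[w[:,0]>.66]
for s in (w[w[:,1]>.06],w[w[:,1]<-.06]): 
    m0=s.mean(0);print('tape',m0,s[:,1].min(),s[:,1].max(),np.polyfit(s[:,1],s[:,0],1))
print('glue',ray(a,461*.7,308*.7,.086))
for n,uv in dict(cut1=(253,292),cut2=(263,360),cut3=(295,346),scb=(620,283),sch=(647,340),sct=(622,253)).items(): print(n,ray(a,uv[0]*.7,uv[1]*.7,.01)[:2])
for uv in((432,195),(471,192),(433,236),(473,234)): print('carton',ray(a,uv[0]*.7,uv[1]*.7,.062)[:2])
S=2.6
out=[]
for c,ps in((a,None),(b,None)):
  for p in((.5481,.1787,-.09),(.521,-.1825,.146)):
    im=cv2.resize(c['frame'],None,fx=4,fy=4,interpolation=cv2.INTER_CUBIC)
    q=np.array([[(k+.5)*4 for k in proj(c,x)] for x in corners(*p)]).astype(int)
    for i,j in((0,1),(1,3),(3,2),(2,0),(4,5),(5,7),(7,6),(6,4)): cv2.line(im,tuple(map(int,q[i])),tuple(map(int,q[j])),(255,0,255) if i<4 else (255,255,0),1)
    o=q.mean(0).astype(int); out.append(im[o[1]-150:o[1]+150,o[0]-200:o[0]+200])
cv2.imwrite('pics/crop.png',np.vstack([np.hstack(out[:2]),np.hstack(out[2:])]))
E
```

```text
(350, 281) [ 25 165 255]
(558, 295) [ 25 170 255]
(300, 204) [ 30 142 255]
(306, 285) [ 22 180 255]
(350, 255) [ 13 200 255]
tape [0.70413227 0.21411328] 0.061552710822720166 0.3668707388159655 [-0.04576563  0.7139313 ]
tape [ 0.72344452 -0.20503026] -0.35376242030701943 -0.06010696613703388 [-0.04564563  0.71408579]
glue [ 0.49597339 -0.01013852  0.086     ]
cut1 [0.53148689 0.36109582]
cut2 [0.40750818 0.34066991]
cut3 [0.43272534 0.2832936 ]
scb [ 0.54912732 -0.31969083]
sch [ 0.44261747 -0.36669678]
sct [ 0.60589781 -0.3254946 ]
carton [0.6996435  0.03604806]
carton [ 0.70555366 -0.03371315]
carton [0.62566322 0.03478357]
carton [ 0.62955322 -0.03630885]
```

View pics/crop.png

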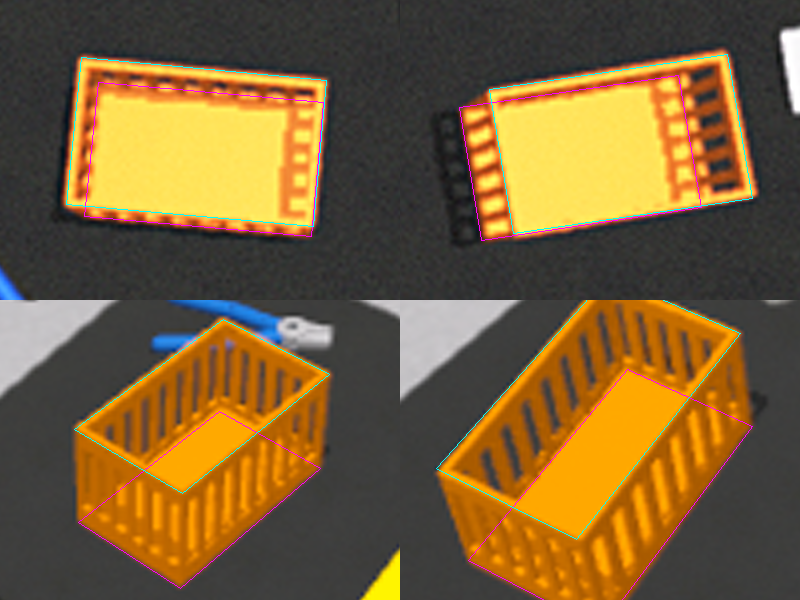

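The crate fits are very good: L at (0.548, 0.179, -0.09 rad) and R at (0.521, -0.183, +0.146 rad). The crops show plain orange crates with rims matching the model, and the tape follows x = 0.714 - 0.0457·y. I'll move to L first.

Call:
step_arm --plan '[[0,[0,0,0],0.32],[0,[291,-369,-60],0.32],[0,[291,-369,-60],0.32],[0,[291,-369,-60],0.32],[0,[291,-369,-60],0.32],[0,[291,-369,-60],0.32],[0,[291,-369,-60],0.32],[0,[291,-369,-60],0.32],[0,[291,-369,-60],0.32],[0,[291,-369,-60],0.32],[0,[291,-369,-60],0.32],[0,[291,-369,-60],0.32]]' --grip_force 20

```text
time_s: 1.3
eef_pos: [0.5232, 0.1913, 0.1854]
tool_rot: [0.0, 0.047, 0.999, -0.0]
wrist_force: [0.3, 0.1, -0.9]
grip_width: 0.0462
```

Call:
step_arm --plan '[[0,[10,-11,-40],0],[0,[10,-11,-80],0],[0,[10,-11,-88],0],[0,[10,-11,-88],0],[0,[4,-10.5,-88],0],[0,[-2,-10,-88],0],[0,[-8,-9.5,-88],0],[0,[-12,-9,-88],0],[0,[-16,-8.7,-88],0]]'

```text
time_s: 2.05
eef_pos: [0.5078, 0.1835, 0.0994]
tool_rot: [0.002, 0.047, 0.999, 0.0]
wrist_force: [1.4, 0.3, 1.4]
grip_width: 0.0465
```

Call:
step_arm --plan '[[0,[-4,0.3,5],0],[0,[-16,1.4,3],0],[0,[-23,2,1],0],[0,[-29,2.6,-2],0],[0,[-35,3.1,-5],0],[0,[-41,3.7,-9],0],[0,[-46,4.1,-13],0],[0,[-51,4.6,-17],0]]'

```text
time_s: 2.72
eef_pos: [0.456, 0.1881, 0.0817]
tool_rot: [0.002, 0.047, 0.999, 0.0]
wrist_force: [0.7, 1.0, -0.5]
grip_width: 0.0463
```

```bash
python3 - <<'E'
from h import *
b=cap('scene')
cv2.imwrite('pics/a1.png',cv2.resize(b['frame'][60:300,160:420],None,fx=2.3,fy=2.3,interpolation=cv2.INTER_CUBIC))
E
```

```text
(no output)
```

View pics/a1.png

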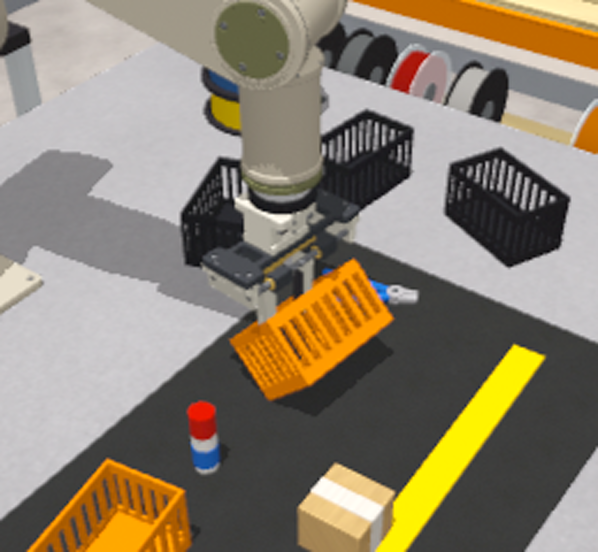

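The crate is tilting cleanly about its near edge at pixel (270,395). I'll take it past balance and withdraw.

Call:
step_arm --plan '[[0,[-6,0.5,-7],0],[0,[-10,0.9,-12],0],[0,[-14,1.3,-15],0],[0,[-20,1.8,-15],0],[0,[-35,3,-11],0],[0,[-60,5,-5],0],[0,[-90,8,5],0],[0,[-110,10,20],0],[0,[-110,10,60],0]]'

```text
time_s: 3.52
eef_pos: [0.3369, 0.1963, 0.1346]
tool_rot: [-0.006, 0.046, 0.999, -0.003]
wrist_force: [1.0, 0.1, -1.1]
grip_width: 0.0467
```

```bash
python3 - <<'E'
from h import *
b=cap('scene');a=cap('top')
cv2.imwrite('pics/a2.png',np.hstack([cv2.resize(b['frame'][60:300,160:420],None,fx=1.5,fy=1.5,interpolation=cv2.INTER_CUBIC),cv2.resize(a['frame'][150:310,160:440],(400,360)),]))
E
```

```text
(no output)
```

View pics/a2.png

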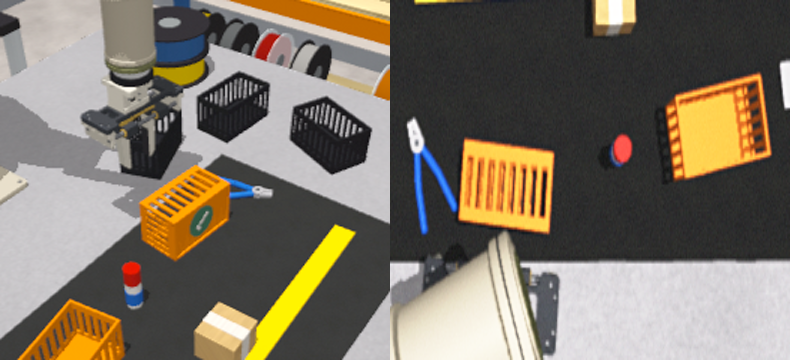

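L is lying on its side and its green stamp is visible at (202,220). Now R.

Call:
step_arm --plan '[[0,[0,-20,40],0.1],[0,[169,-381,65],0.24],[0,[169,-381,65],0.24],[0,[169,-381,65],0.24],[0,[169,-381,65],0.24],[0,[169,-381,65],0.24],[0,[169,-381,65],0.24],[0,[169,-381,65],0.24],[0,[169,-381,65],0.24],[0,[169,-381,65],0.24],[0,[169,-381,65],0.24],[0,[169,-381,65],0.24]]'

```text
time_s: 4.62
eef_pos: [0.5171, -0.1873, 0.211]
tool_rot: [0.005, -0.072, 0.997, 0.001]
wrist_force: [0.7, 0.1, -0.0]
grip_width: 0.0464
```

Call:
step_arm --plan '[[0,[-11,2,-40],0],[0,[-11,2,-80],0],[0,[-11,2,-107],0],[0,[-11,2,-107],0],[0,[-11,2,-107],0],[0,[-17,1.1,-107],0],[0,[-23,0.2,-107],0],[0,[-28,-0.5,-107],0],[0,[-32,-1.1,-107],0],[0,[-35,-1.5,-107],0]]'

```text
time_s: 5.45
eef_pos: [0.4825, -0.1894, 0.1056]
tool_rot: [0.006, -0.072, 0.997, 0.0]
wrist_force: [1.8, -0.9, 0.9]
grip_width: 0.0467
```

Call:
step_arm --plan '[[0,[-8,-1.2,-1],0],[0,[-16,-2.3,-3],0],[0,[-22,-3.3,-5],0],[0,[-29,-4.2,-7],0],[0,[-35,-5.1,-10],0],[0,[-40,-5.9,-14],0],[0,[-46,-6.7,-18],0],[0,[-51,-7.4,-22],0]]'

```text
time_s: 6.12
eef_pos: [0.4306, -0.1968, 0.0828]
tool_rot: [0.006, -0.072, 0.997, 0.0]
wrist_force: [1.0, -0.2, -0.0]
grip_width: 0.0462
```

Call:
step_arm --plan '[[0,[-6,-0.9,-7],0],[0,[-10,-1.5,-12],0],[0,[-14,-2,-15],0],[0,[-20,-3,-15],0],[0,[-35,-5,-11],0],[0,[-60,-9,-5],0],[0,[-90,-13,5],0],[0,[-110,-16,20],0],[0,[-110,-16,60],0]]'

```text
time_s: 6.87
eef_pos: [0.3144, -0.2099, 0.1374]
tool_rot: [0.001, -0.071, 0.997, 0.004]
wrist_force: [0.9, -0.0, -0.9]
grip_width: 0.0465
```

```bash
python3 - <<'E'
from h import *
b=cap('scene');a=cap('top')
cv2.imwrite('pics/a3.png',np.hstack([cv2.resize(b['frame'],(480,360),interpolation=cv2.INTER_CUBIC),cv2.resize(a['frame'][150:310,160:440],(320,183)).repeat(1,0) if 0 else cv2.copyMakeBorder(cv2.resize(a['frame'][150:310,160:440],(320,183)),0,177,0,0,0)]))
cv2.imwrite('pics/full_top.png',a['frame']);cv2.imwrite('pics/full_sc.png',b['frame'])
print(telemetry.get_obs()['eef_pos'])
E
```

```text
[ 0.32214281 -0.21509762  0.14839222]
```

View pics/a3.png

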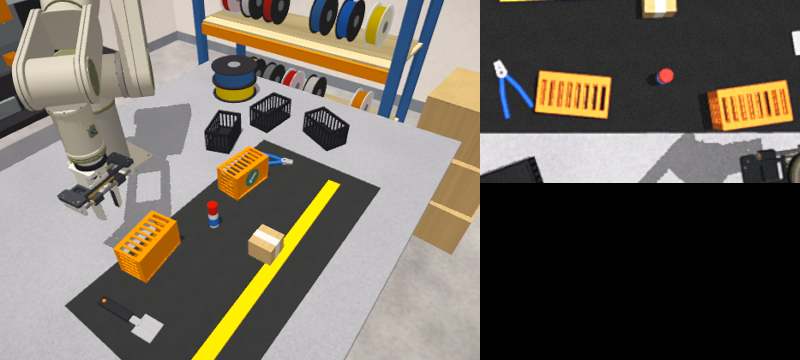

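Both crates are lying on their sides. The stamp is at (252,178) in the scene view on L, and R's underside is plain. I'll fit the lying poses, and the pause lets them rest together.

```bash
python3 - <<'E'
import fit
from fit import *
fit.mask=lambda c: cv2.inRange(cv2.cvtColor(c['frame'],cv2.COLOR_BGR2HSV),(4,120,60),(26,255,255))
def lying(x,y,th):
    R=np.array([[np.cos(th),-np.sin(th)],[np.sin(th),np.cos(th)]])
    return np.array([[*(R@[sx*.0425,sy*.075]+[x,y]),z] for z in(.002,.092) for sx in(-1,1) for sy in(-1,1)])
a=cap('top');b=cap('scene')
up=fit.corners
for p0 in((.461,.187,-.09),(.434,-.195,.146)):
    fit.corners=lying
    for cams in([a,b],[a]):
        s,f=fitcrate(cams,list(p0)); e=np.array([np.cos(s[2]),np.sin(s[2])])
        print(s,f,'upright centre would be',s[:2]+e*.0875)
fit.corners=up
E
```

```text
[ 0.45649267  0.1874299  -0.11312914] 351.42352941176466 upright centre would be [0.54343335 0.1775522 ]
[ 0.45572408  0.18858045 -0.10234817] 259.99607843137255 upright centre would be [0.54276619 0.17964061]
[ 0.4332618  -0.19726856  0.13415851] 360.8509803921568 upright centre would be [ 0.51997555 -0.18556488]
[ 0.43283427 -0.19810845  0.1452509 ] 227.2549019607843 upright centre would be [ 0.51941286 -0.18544364]
```

Call:
step_arm --plan '[[0,[0,0,0],0],[0,[0,0,0],0],[0,[0,0,0],0],[0,[0,0,0],0],[0,[0,0,0],0],[0,[0,0,0],0],[0,[0,0,0],0],[0,[0,0,0],0],[0,[0,0,0],0],[0,[0,0,0],0],[0,[0,0,0],0],[0,[0,0,0],0]]'

```text
time_s: 8.07
eef_pos: [0.3214, -0.2138, 0.1446]
tool_rot: [0.007, -0.071, 0.997, -0.001]
wrist_force: [0.2, -0.8, 0.1]
grip_width: 0.0463
```

Call:
step_arm --plan '[[0,[10,1.5,-40],0],[0,[40,5.6,-46],0],[0,[58,8,-46],0],[0,[68,9.5,-46],0],[0,[78,11,-46],0],[0,[88,12.3,-46],0],[0,[98,13.7,-46],0],[0,[108,15,-46],0],[0,[117,16.4,-46],0],[0,[124,17.4,-46],0],[0,[130,18.2,-46],0]]'

```text
time_s: 8.98
eef_pos: [0.4522, -0.1955, 0.0986]
tool_rot: [0.007, -0.071, 0.997, -0.001]
wrist_force: [-1.0, -0.8, -0.5]
grip_width: 0.0464
```

Call:
step_arm --plan '[[0,[4,0.6,0],0],[0,[8,1.1,0],0],[0,[12,1.7,0],0],[0,[14,2,0],0],[0,[14,2,0],0],[0,[14,2,0],0],[0,[14,2,0],0],[0,[14,2,0],0]]'

```text
time_s: 9.65
eef_pos: [0.466, -0.1936, 0.0987]
tool_rot: [0.007, -0.071, 0.997, -0.001]
wrist_force: [1.5, -0.8, 0.8]
grip_width: 0.0465
```

```bash
python3 - <<'E'
from h import *
b=cap('scene');a=cap('top')
cv2.imwrite('pics/a4.png',np.hstack([cv2.resize(b['frame'][170:400,80:350],(470,400),interpolation=cv2.INTER_CUBIC),cv2.resize(a['frame'][150:310,300:440],(330,400))]))
print(telemetry.get_obs()['eef_pos'])
E
```

```text
[ 0.46602047 -0.19355663  0.09865055]
```

View pics/a4.png

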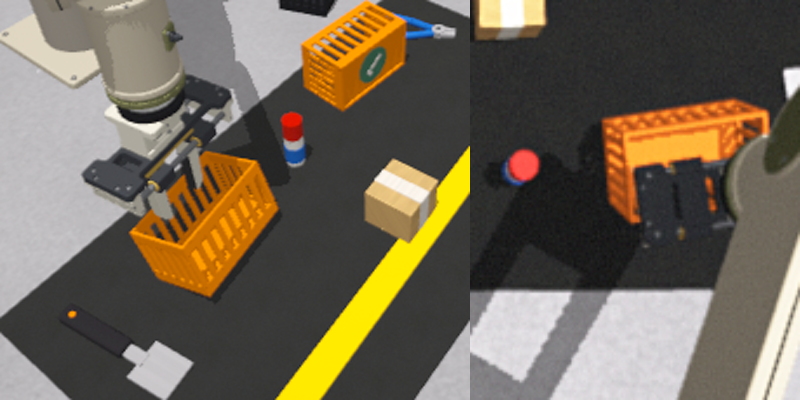

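The near wall has settled against the fingers at a slight tilt, with the finger at (165,190). I'll ease it down and lift out.

Call:
step_arm --plan '[[0,[3,0.4,0],0],[0,[6,0.8,0],0],[0,[9,1.3,0],0],[0,[12,1.7,0],0],[0,[15,2.1,0],0],[0,[18,2.5,0],0],[0,[22,3.1,0],0],[0,[30,4.2,0],0],[0,[38,5.3,0],0],[0,[38,5.3,40],0],[0,[38,5.3,80],0],[0,[30,5.3,100],0]]'

```text
time_s: 10.75
eef_pos: [0.4985, -0.1887, 0.2031]
tool_rot: [0.009, -0.072, 0.997, -0.002]
wrist_force: [1.3, -1.1, 0.5]
grip_width: 0.0465
```

Call:
step_arm --plan '[[0,[-40,30,0],-0.12],[0,[-158,389,0],-0.25],[0,[-158,389,0],-0.25],[0,[-158,389,0],-0.25],[0,[-158,389,0],-0.25],[0,[-158,389,0],-0.25],[0,[-158,389,0],-0.25],[0,[-158,389,0],-0.25],[0,[-158,389,0],-0.25],[0,[-158,389,0],-0.25],[0,[-158,389,0],-0.25],[0,[-158,389,0],-0.25]]'

```text
time_s: 11.75
eef_pos: [0.3394, 0.2032, 0.2032]
tool_rot: [0.009, 0.051, 0.999, -0.003]
wrist_force: [0.7, 0.2, -0.6]
grip_width: 0.0464
```

Call:
step_arm --plan '[[0,[0,0,0],0],[0,[0,0,0],0]]'

```text
time_s: 11.92
eef_pos: [0.3396, 0.203, 0.2032]
tool_rot: [0.008, 0.051, 0.999, -0.003]
wrist_force: [0.4, -0.1, -0.5]
grip_width: 0.0468
```

Call:
step_arm --plan '[[0,[0,-2.5,-40],0],[0,[0,-2.5,-80],0],[0,[20,-4.6,-104],0],[0,[50,-7.9,-104],0],[0,[64,-9.4,-104],0],[0,[74,-10.4,-104],0],[0,[84,-11.5,-104],0],[0,[94,-12.6,-104],0],[0,[104,-13.6,-104],0],[0,[114,-14.7,-104],0],[0,[123,-15.7,-104],0],[0,[130,-16.4,-104],0]]'

```text
time_s: 12.92
eef_pos: [0.4708, 0.1859, 0.0993]
tool_rot: [0.009, 0.051, 0.999, -0.003]
wrist_force: [0.6, -0.2, 0.6]
grip_width: 0.0465
```

Call:
step_arm --plan '[[0,[5,-0.5,0],0],[0,[10,-1,0],0],[0,[15,-1.6,0],0],[0,[20,-2.1,0],0],[0,[20,-2.1,0],0],[0,[20,-2.1,0],0],[0,[20,-2.1,0],0],[0,[20,-2.1,0],0],[0,[20,-2.1,0],0]]'

```text
time_s: 13.67
eef_pos: [0.4906, 0.1839, 0.0993]
tool_rot: [0.009, 0.051, 0.999, -0.003]
wrist_force: [1.7, 0.0, -0.4]
grip_width: 0.0464
```

Call:
step_arm --plan '[[0,[3,-0.3,0],0],[0,[6,-0.6,0],0],[0,[9,-1,0],0],[0,[12,-1.3,0],0],[0,[15,-1.6,0],0],[0,[18,-1.9,0],0],[0,[22,-2.3,0],0],[0,[30,-3.2,0],0],[0,[38,-4,0],0],[0,[38,-4,40],0],[0,[38,-4,80],0],[0,[30,-4,100],0]]'

```text
time_s: 14.67
eef_pos: [0.5233, 0.18, 0.2038]
tool_rot: [0.011, 0.051, 0.999, -0.003]
wrist_force: [1.0, 0.3, 1.9]
grip_width: 0.0465
```

Call:
step_arm --plan '[[0,[-40,5,10],0],[0,[-80,10,10],0],[0,[-120,14,10],0],[0,[-160,17,10],0],[0,[-180,18,10],0],[0,[-180,18,10],0]]'

```text
time_s: 15.17
eef_pos: [0.3406, 0.1983, 0.2138]
tool_rot: [0.01, 0.05, 0.999, -0.002]
wrist_force: [0.1, -0.1, 0.0]
grip_width: 0.0464
```

```bash
python3 - <<'E'
import fit
from fit import *
fit.mask=lambda c: cv2.inRange(cv2.cvtColor(c['frame'],cv2.COLOR_BGR2HSV),(4,120,60),(26,255,255))
a=cap('top');b=cap('scene'); print(telemetry.get_obs()['eef_pos'])
out=[]
for p0 in((.543,.178,-.1),(.52,-.185,.14)):
    for cams in([a,b],[a],[b]):
        s,f=fitcrate(cams,list(p0)); print(s,f)
        if len(cams)==2: p=s
    for c in (a,b):
        im=cv2.resize(c['frame'],None,fx=4,fy=4,interpolation=cv2.INTER_CUBIC)
        q=np.array([[(k+.5)*4 for k in proj(c,x)] for x in corners(*p)]).astype(int)
        for i,j in((0,1),(1,3),(3,2),(2,0),(4,5),(5,7),(7,6),(6,4)): cv2.line(im,tuple(map(int,q[i])),tuple(map(int,q[j])),(255,0,255) if i<4 else (255,255,0),1)
        o=q.mean(0).astype(int); out.append(im[o[1]-150:o[1]+150,o[0]-200:o[0]+200])
cv2.imwrite('pics/a5.png',np.vstack([np.hstack(out[:2]),np.hstack(out[2:])]))
E
```

```text
[0.34362656 0.1982047  0.21430489]
[ 0.54330819  0.17927457 -0.09942784] 365.278431372549
[ 0.54476418  0.17988188 -0.07995208] 217.2980392156863
[ 0.54185056  0.17930984 -0.12932263] 130.48235294117646
[ 0.51888588 -0.18495689  0.12995661] 379.8705882352941
[ 0.51922031 -0.18627316  0.11769671] 206.2549019607843
[ 0.51908929 -0.1846457   0.13453145] 171.7450980392157
```

View pics/a5.png

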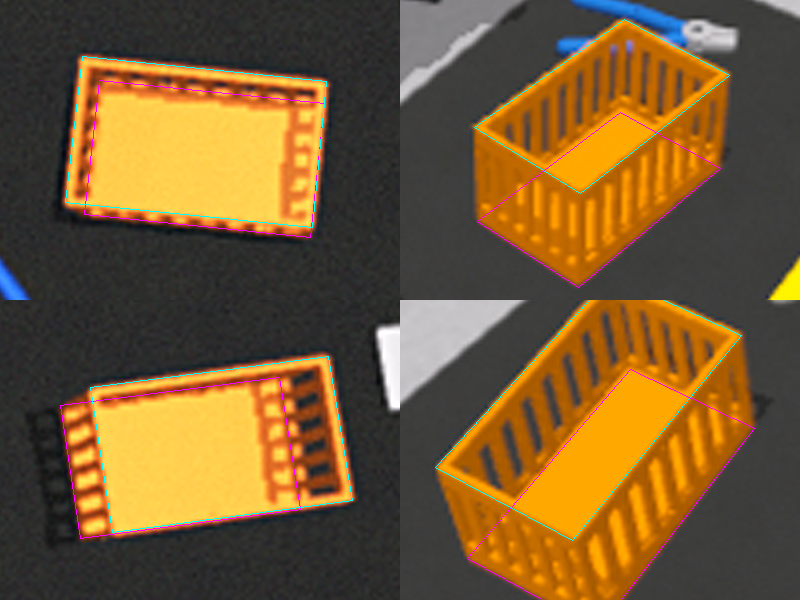

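Both crates are upright within 5 mm of their starting poses, and the overlay edges coincide. The push comes next: full-width jaws, squared to the tape (+0.046 rad), low against the near wall of L.

Call:
step_arm --plan '[[1,[40,-10,0],0.1],[1,[86,-21,-30],0.146],[1,[86,-21,-70],0.146],[1,[86,-21,-110],0.146],[1,[86,-21,-150],0.146],[1,[86,-21,-171],0.146],[1,[86,-21,-171],0.146],[1,[86,-21,-171],0.146],[1,[86,-21,-171],0.146]]'

```text
time_s: 16.02
eef_pos: [0.4315, 0.1774, 0.045]
tool_rot: [0.013, -0.022, 1.0, -0.001]
wrist_force: [-0.7, -0.3, 0.1]
grip_width: 0.0928
```

Call:
step_arm --plan '[[1,[25,1,-2],0],[1,[40,1.8,-2],0],[1,[50,2.3,-2],0],[1,[60,2.7,-2],0],[1,[70,3.2,-2],0],[1,[80,3.7,-2],0],[1,[90,4.1,-2],0],[1,[100,4.6,-2],0],[1,[110,5,-2],0],[1,[120,5.5,-2],0],[1,[130,5.9,-2],0],[1,[140,6.4,-2],0]]'

```text
time_s: 17.02
eef_pos: [0.5742, 0.1843, 0.0464]
tool_rot: [0.015, -0.022, 1.0, -0.001]
wrist_force: [-1.0, -0.7, -1.6]
grip_width: 0.093
```

Call:
step_arm --plan '[[1,[8,0.4,0],0],[1,[16,0.7,0],0],[1,[20,0.9,0],0],[1,[20,0.9,0],0],[1,[16,0.7,0],0],[1,[-10,0,0],0],[1,[-50,-2,0],0],[1,[-90,-4,10],0],[1,[-130,-6,40],0],[1,[-170,-8,80],0],[1,[-200,-8,100],0],[1,[-220,-8,100],0]]'

```text
time_s: 18.02
eef_pos: [0.354, 0.1765, 0.1496]
tool_rot: [0.017, -0.022, 1.0, 0.0]
wrist_force: [1.3, 0.5, 1.9]
grip_width: 0.093
```

```bash
cat > m.py <<'E'
import fit
from fit import *
fit.mask=lambda c: cv2.inRange(cv2.cvtColor(c['frame'],cv2.COLOR_BGR2HSV),(4,120,60),(26,255,255))
a=cap('top');b=cap('scene'); print(telemetry.get_obs()['eef_pos'])
out=[]
for p0 in((.645,.18,.04),(.52,-.185,.14)):
    for cams in([a,b],[a],[b]):
        s,f=fitcrate(cams,list(p0)); print(s,f)
        if len(cams)==2: p=s
    e=np.array([np.cos(p[2]),np.sin(p[2])]); fe=p[:2]+.045*e
    print('far edge',fe,'past tape centre',(fe[0]-(.714-.0457*fe[1]))*.999)
    for c in (a,b):
        im=cv2.resize(c['frame'],None,fx=4,fy=4,interpolation=cv2.INTER_CUBIC)
        q=np.array([[(k+.5)*4 for k in proj(c,x)] for x in corners(*p)]).astype(int)
        for i,j in((0,1),(1,3),(3,2),(2,0),(4,5),(5,7),(7,6),(6,4)): cv2.line(im,tuple(map(int,q[i])),tuple(map(int,q[j])),(255,0,255) if i<4 else (255,255,0),1)
        o=q.mean(0).astype(int); out.append(im[o[1]-150:o[1]+150,o[0]-200:o[0]+200])
cv2.imwrite('pics/a6.png',np.vstack([np.hstack(out[:2]),np.hstack(out[2:])]))
E
python3 m.py
```

```text
[0.35225505 0.17695377 0.14935027]
[0.65277698 0.18953436 0.01419863] 1667.141176470588
[0.65322406 0.1906927  0.01185642] 1067.8666666666668
[0.6517538  0.19169352 0.0033475 ] 590.5490196078431
far edge [0.69777245 0.19017327] past tape centre -0.007529099753941643
[ 0.51940107 -0.1850913   0.13431913] 386.5333333333333
[ 0.51857544 -0.18533277  0.12510475] 204.5686274509804
[ 0.51902986 -0.18462855  0.13473745] 170.99607843137255
far edge [ 0.56399574 -0.1790651 ] past tape centre -0.15802934617935963
```

View pics/a6.png

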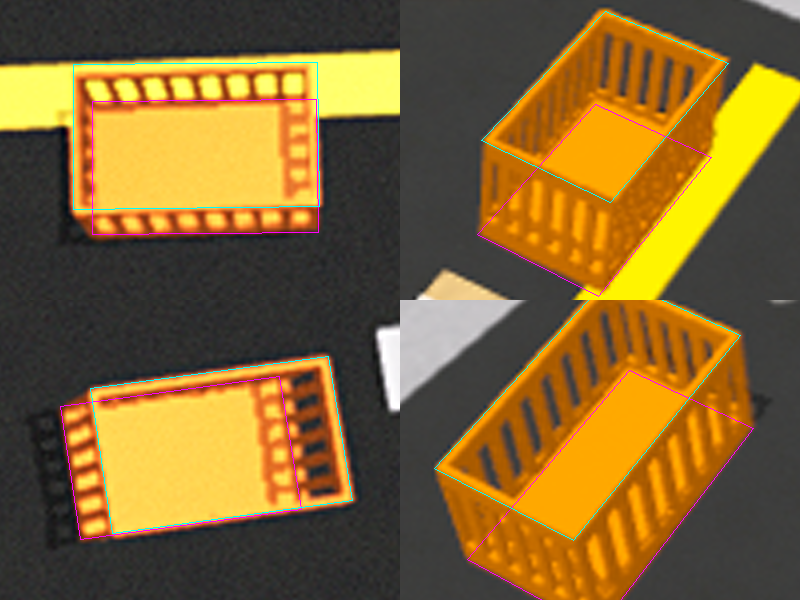

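The stamped crate's far edge is at the tape, but the tape's colour contaminated that fit (residual 1667). I'll refit with a tighter hue limit.

```bash
sed -i 's/(26,255,255)/(22,255,255)/' m.py; sed -i 's#pics/a6#pics/a7#' m.py; python3 m.py
```

```text
[0.35426033 0.17660595 0.14727242]
[0.65131398 0.19116512 0.03057974] 1167.5411764705882
[0.65380134 0.19143998 0.02264293] 1050.121568627451
[0.65068639 0.19197473 0.02235626] 100.65098039215687
far edge [0.69629295 0.19254099] past tape centre -0.00889902285062188
[ 0.51940107 -0.1850913   0.13431913] 388.4078431372549
[ 0.51940804 -0.1849988   0.11538356] 209.70980392156866
[ 0.51908929 -0.1846457   0.13453145] 171.7450980392157
far edge [ 0.56399574 -0.1790651 ] past tape centre -0.15802934617935963
```

View pics/a7.png

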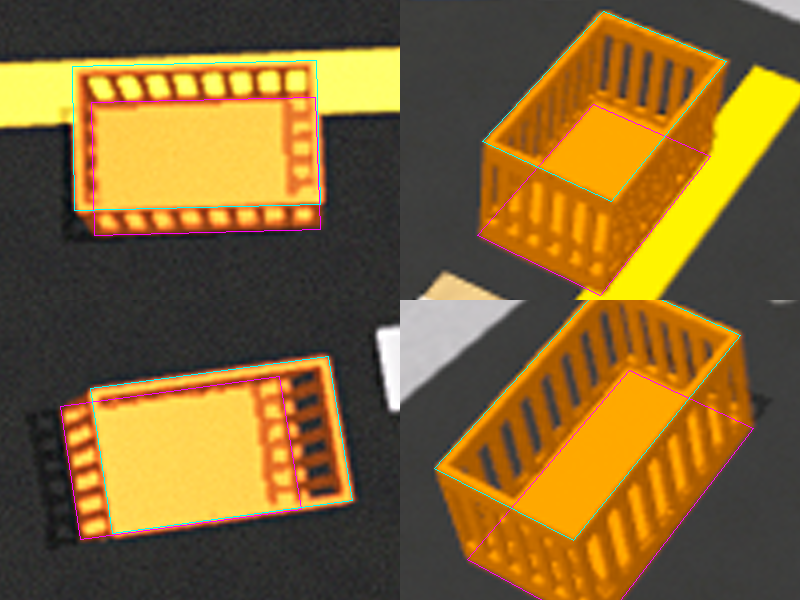

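The scene fit (residual 101) shows the far edge about 9 mm short of the tape's middle and about 1° off square. One slightly turned nudge of 8 mm should fix both.

Call:
step_arm --plan '[[1,[40,4,0],0.016],[1,[80,5,-35],0.016],[1,[115,6,-75],0.016],[1,[150,7,-102],0.016],[1,[190,9,-102],0.016],[1,[220,11,-102],0.016],[1,[232,12,-102],0.016],[1,[237,12.5,-102],0.016],[1,[242,13,-102],0.016],[1,[246,13,-102],0.016],[1,[248,13,-102],0.016],[1,[248,13,-102],0.016]]'

```text
time_s: 19.22
eef_pos: [0.6015, 0.1896, 0.045]
tool_rot: [0.016, -0.031, 0.999, -0.0]
wrist_force: [-0.3, -0.1, -1.1]
grip_width: 0.0931
```

Call:
step_arm --plan '[[1,[0,0,0],0],[1,[-10,0,0],0],[1,[-50,-2,0],0],[1,[-90,-4,10],0],[1,[-130,-6,40],0],[1,[-170,-8,80],0],[1,[-200,-8,110],0],[1,[-240,-8,120],0],[1,[-240,-8,120],0]]'

```text
time_s: 19.97
eef_pos: [0.3596, 0.182, 0.1678]
tool_rot: [0.018, -0.031, 0.999, 0.001]
wrist_force: [0.5, 1.2, -0.8]
grip_width: 0.0929
```

```bash
sed -i 's#pics/a7#pics/a8#; s/(.645,.18,.04)/(.658,.192,.035)/' m.py; python3 m.py
```

```text
[0.36040413 0.18234989 0.16758832]
[0.65612966 0.19168186 0.04381594] 1042.7960784313725
[0.65842982 0.19309609 0.04520826] 927.1803921568628
[0.65468791 0.19316124 0.04551128] 99.00784313725491
far edge [0.70108647 0.19365295] past tape centre -0.004059530039912036
[ 0.51913889 -0.18475073  0.13274092] 391.6941176470588
[ 0.51857544 -0.18533277  0.12510475] 205.69411764705882
[ 0.51895793 -0.18490076  0.14097389] 176.73333333333335
far edge [ 0.56374302 -0.17879492] past tape centre -0.15826948311458267
```

View pics/a8.png

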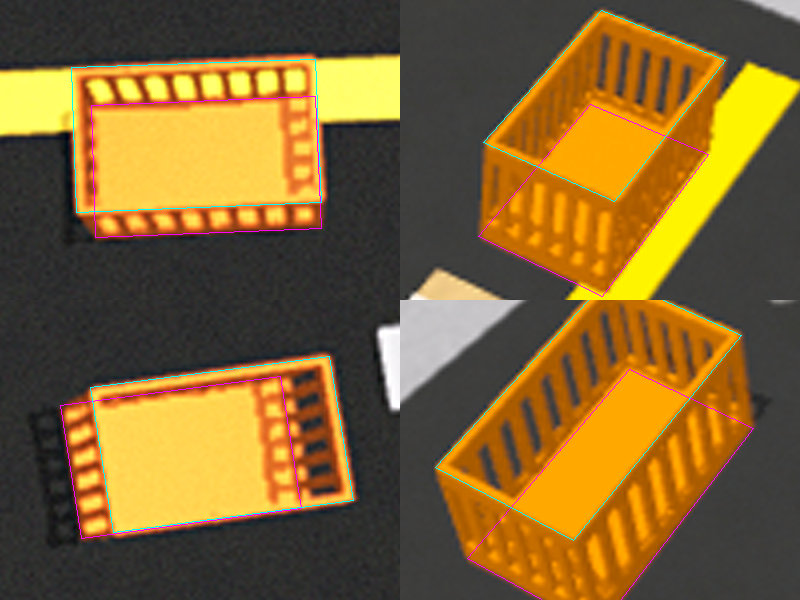

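```bash
python3 -c "
from h import *
print(job_done())"
```

```text
the job is handed in; nothing more can be done
None
```

The job is handed in at about 20 s of the 72 s allowed. The left crate carried the green stamp, and it now stands on the dispatch line, square to the tape.

- **Tipping:** I tipped both crates towards the robot with the fingertips and left them lying together for over a second. The right crate's underside was plain. I then stood both up again within about 5 mm of where they started.
- **Stamped crate:** In the last fit its angle was about 0.045 rad against the tape's 0.046. Its far bottom edge was about 4–6 mm short of the tape's middle, so it is on the 40 mm tape.
- **Other crate:** The last fit put it 2–3 mm and about 0.01 rad from its starting pose.
- **Bystanders:** The arm stayed clear of the glue stick, cutters, scraper and carton by plan, and I saw none of them moved. I did not measure their positions again at the end.
- **Checks that disagreed:** The first push left the stamped crate about 1° off square, and a second nudge fixed it. The top-camera fit of that crate had a large residual because it stands on the yellow tape. I relied on the scene-camera fit for it, and both gave the same angle to 0.001 rad and positions within 4 mm.

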